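# Switch off the machine left running in the shoe repair shop

### The job

Three lever switches for the shop's machines stand in a row on the workbench. One has been left on: its lever leans the opposite way to the other two. Push that lever over with a fingertip so that it snaps right across and leans the same way as its neighbours, and leave the other two levers as they are.

Things in the scene. Friction and masses are not known exactly. Their poses are not given: they have to be found in the camera images.
- pivot_a (a point): Pivot of switch A, the one left on (any place in the row): top middle of its grey case (84 x 66 mm), 73 mm above the bench; does not move with the lever. z up, y along hinge and row, x along the levers' swing, away from the robot within 0.4 rad. Three alike switches 85 mm apart along y. Black flat lever, rounded end: 75 mm from pivot to end, 24 mm wide along y, 10 to 12 mm thick.
- lever_a (a joint): Lean of switch A's lever (rad): 0 off, leaning 0.45 from upright to -x of the pivot point, towards the robot; 0.45 upright; 0.9 on, leaning 0.45 to +x, away from the robot. Starts at about 0.9. Over-centre: a spring holds it at either end, about 4 N near the lever's end starts to move it, and pushed past upright it snaps to the other end by itself.
- lever_b (a joint): Lean of the lever of one neighbouring switch (rad), values as for lever_a; it is off (0) and must stay so.
- lever_c (a joint): Lean of the lever of the other neighbouring switch (rad), values as for lever_a; it is off (0) and must stay so.

How it is judged:
By the outcome, as a careful person would: the job done as asked, in the order asked, and still so for the second after the job is handed in, with the robot touching nothing.
It also fails if it takes over 26 s, if anything falls off the work surface, if the arm or the gripper's body presses on something with over 40 N, if the wrist force passes 120 N, or if a joint passes its speed limit or range.

### The arm

A 6-joint arm with a two-finger parallel gripper is mounted at the origin on the work surface. World frame = base frame: x ahead of the robot, y to its left, z up, the work surface at z = 0. Lengths are in m, angles in degrees, forces in N, time in s.
With the tool pointing down it reaches from about 0.3 to 0.75 m from the base axis. Payload 8.5 kg.
Tool frame: the origin (TCP) lies midway between the tips of the shut fingers; the grasp point (between the pads) lies 19 mm behind it; y points along the fingers, x is the direction in which the jaws open and shut, and the axes are right-handed (so a half turn about y gives the same grasp; the last joint's range is limited). The gripper opens to 85 mm and grips with 20 to 120 N. Pads are 22 mm wide; open, the fingers measure 114 mm over their backs; the gripper's body (76 mm by 85 mm) begins 54 mm behind the grasp point. The pads swing forward as they close: fully open they stand 13 mm farther back than shut.
Start: joints at [-79.544, 21.807, 74.336, -0, 83.858, -12.336], TCP at [0.213, -0.507, 0.231] pointing down, gripper open.
Joint ranges: [-178.18, 178.18], [-50.72, 133.34], [12.68, 142.11], [-81.47, 261.47], [9.98, 163.14], [-165.26, 165.26]. Speed limits (degrees/s): [136.94, 136.94, 180, 180, 180, 180].

### API

Orientations are given as a 3x3 rotation matrix whose columns are the frame's x, y, z axes.
In Python, from rig import env gives the robot as it stands.
- The arm moves only by the tool carry_out, never from a script. Its argument "plan" is a list of rows, each a list of 3 entries, a list of its own where there are three numbers: the shift along the tool's x, y, z in m, then the turn, a rotation vector about the tool's x, y, z in degrees, then the finger opening in m, from 0 to 0.0854. In form: [[[dx, dy, dz], [ax, ay, az], jaw], ...]. A call has 1 to 8 rows; each row shifts and turns the commanded pose from where the row before left it, along the tool's axes as they then stand; what a row does not reach is not made up. A row lasts 1/8 s, in which the tool goes at most 62.5 mm and 10.7 degrees, less where a joint would pass 70% of its speed; a pose out of reach is approached as far as the arm can. A call is refused whole if a number of a shift passes 0.0625 or a number of a turn 10.7, either way. A call with a gripper value outside its range is refused whole. The fingers move at their own pace and stop on an object; "force" is the grip in N (left out, the last holds). Time passes only in rows, so rows that do not move let the fingers close. It gives the time, the measured TCP pose, the force and the opening at its end, in the units of the state.
- env.observe(): the state, without advancing time (a new reading comes with each control period).
- env.get_image(name): name is "side" or "top"; returns a dict with "image" (480x640x3 uint8, red, green, blue), "vfov" (degrees; the focal length in pixels is half the picture's height over the tangent of half this angle, whatever the lens; pixels are square), "cx", "cy" (the principal point, pixels), "k1" (the pictures are not rectified: a ray, as slopes to the right and down, at radius r is drawn at 1 + k1 r^2 times it, then the intrinsics apply), "rvec" (rotation vector, rad) and "tvec" (3), from world to camera coordinates, as OpenCV has them. Camera axes: x right, y down, z forward; pixel columns grow to the right and rows downward; lengths in m; the calibration is good to about 2 mm. A picture is of the moment at which its call begins. There is no depth.
- env.close_job(): hands the job in, once; it reports no verdict.
Trained networks look in a picture, given as the dict that the camera call returned (one of the last four; its "shot" number tells which), for a name from the list of things; names that differ only in an ending like _2 or _b are one class to them, and where a whole thing is asked for, a point or a joint stands for the part that bears it (a point fixed in the world has none). Each returns a list of dicts, best first, with "conf" (0 to 1); they miss things now and then, are a little off and sometimes report something else, mostly with a low value. They report only what shows in the picture. A call takes as long as a camera call.
- env.outline_of(target, picture): "mask" (480x640 bool, what is visible of it) and "pixel" ([row, column] in pixels, amid what is visible of it).
The state is a dict: "time_s": time; "q": joint angles; "qvel": joint speeds; "joint_efforts": joint torques, N m; "position": TCP position; "tool_rot": TCP orientation; "ft_force": force on the tool from outside, world axes, zero at the start; "wrist_torque": the same for the moment, N m; "grip_width": finger opening in m.
Only numpy, scipy, OpenCV 4.12 (cv2) and the standard library are available. Lean on these libraries where they do the work, as an engineer would, in place of code of your own. Each camera call takes 0.05 s, during which the arm holds its last target.

## Working session

There is one attempt and no reset: what is moved stays moved. The work goes in short steps, Python scripts to look and compute and a tool call to move; the robot and the scene stay as the last step left them, time stands still between calls to the robot, and variables do not carry over. Pictures are saved under pics/ and viewed, and the job is handed in when it is done.

Besides the shell and the picture viewer there is one more tool, called after "Call:" in YAML: its name, and indented under it one key for each argument. carry_out: Moves the arm, as the interface text tells. Its arguments: {"type":"object","properties":{"plan":{"type":"array","items":{"type":"array"}},"force":{"type":"number"}},"required":["plan"]}

```bash
ls; mkdir -p pics
python3 - <<'E'
from rig import env
import cv2,pickle
o=env.observe(); print(o)
for n in("side","top"):
    p=env.get_image(n); pickle.dump(p,open(f"{n}.pkl","wb"))
    cv2.imwrite(f"pics/{n}0.png",p["image"][...,::-1])
    print({k:v for k,v in p.items() if k!="image"})
    for t in("lever_a","pivot_a"):
        for r in env.outline_of(t,p): print(n,t,r["conf"],r["pixel"],r["mask"].sum())
E
```

```text
pics
{'time_s': 0.0, 'q': array([-7.95453138e+01,  2.18392143e+01,  7.43855898e+01, -3.64885734e-04,
        8.38576789e+01, -1.23345473e+01]), 'qvel': array([ 0.15758057, -0.01559162,  0.03392257,  0.00838559, -0.17318954,
        0.10373559]), 'joint_efforts': array([-1.46561329e-04, -4.48462701e+01, -2.31274474e+01, -2.21405421e-04,
        4.78870046e-03, -4.63560838e-06]), 'position': array([ 0.21298982, -0.50675988,  0.2307235 ]), 'tool_rot': array([[ 3.87342796e-01, -2.67453055e-04,  9.21935728e-01],
       [-9.21934692e-01,  1.41454952e-03,  3.87342771e-01],
       [-1.40771975e-03, -9.99998964e-01,  3.01341317e-04]]), 'ft_force': array([ 0.90735107,  0.6407313 , -0.7043357 ]), 'wrist_torque': array([-0.06706802, -0.00851353,  0.00833739]), 'grip_width': 0.08549426497117647}
{'vfov': 49.88197686992636, 'cx': 314.9610232532036, 'cy': 236.15469346544938, 'k1': -0.13385476093490067, 'rvec': array([ 0.29059224, -2.74874214,  1.31866681]), 'tvec': array([0.52325087, 0.14659257, 0.77633434]), 'shot': 1}
side lever_a 0.86 [336.4, 300.0] 1017
side lever_a 0.76 [290.7, 268.2] 635
side lever_a 0.71 [245.6, 280.8] 675
side pivot_a 0.63 [311.5, 268.8] 2924
{'vfov': 51.48881260042399, 'cx': 318.72676979582667, 'cy': 240.46274037662613, 'k1': -0.11770910229263752, 'rvec': array([ 2.17482807, -2.18729444,  0.17786767]), 'tvec': array([0.04352692, 0.54742107, 0.7228263 ]), 'shot': 2}
top lever_a 0.69 [218.0, 246.4] 767
top lever_a 0.59 [259.1, 197.0] 558
top lever_a 0.58 [210.9, 309.6] 539
top pivot_a 0.57 [229.7, 252.1] 2951
```

View pics/side0.png

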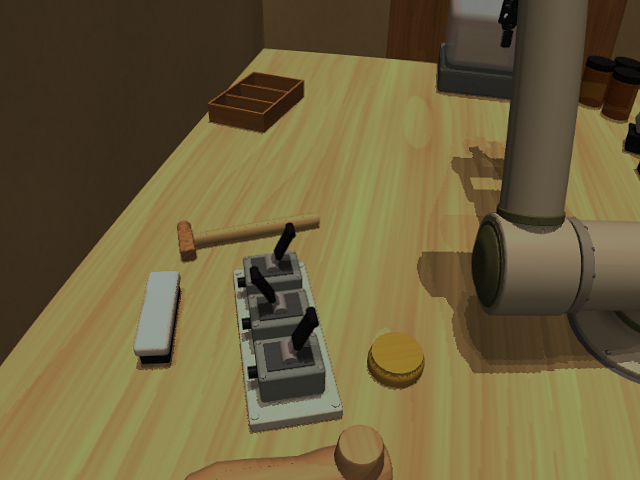

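View pics/top0.png

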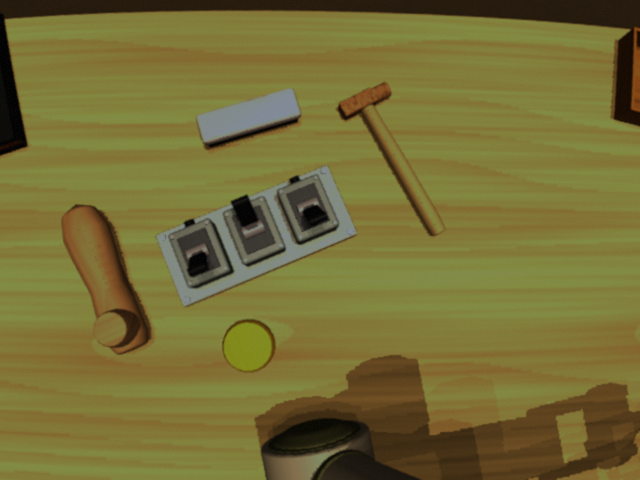

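The middle switch is the one left on: its lever points away from the robot, at about (row 210, column 243) in the top view and (285, 262) in the side view. Next I'll fit the row's pose to the lever masks.

```bash
cat > h.py <<'E'
import numpy as np,cv2
from scipy.optimize import minimize
def proj(P,p):
    P=np.atleast_2d(P); R,_=cv2.Rodrigues(p["rvec"]); c=P@R.T+p["tvec"]
    s=c[:,:2]/c[:,2:]; r2=(s**2).sum(1,keepdims=True); s=s*(1+p["k1"]*r2)
    f=240/np.tan(np.radians(p["vfov"]/2)); return s*f+[p["cx"],p["cy"]]
def lever(px,py,yaw,i,q,s0,z=0.073,L=.075,th=.011):
    a=q-0.45; u=np.array([np.sin(a),0,np.cos(a)]); n=np.array([np.cos(a),0,-np.sin(a)])
    pts=[]
    for s,w in((s0,.012),(L-.006,.012),(L-.002,.009),(L,.005)):
        for sy in(-1,1):
            for t in(-1,1): pts.append(u*s+n*t*th/2+np.array([0,sy*w+i*.085,0]))
    c,s=np.cos(yaw),np.sin(yaw); R=np.array([[c,-s,0],[s,c,0],[0,0,1]])
    return np.array(pts)@R.T+[px,py,z]
def sil(pts,p,sub=4):
    h=cv2.convexHull(proj(pts,p).astype(np.float32))
    m=np.zeros((480,640),np.uint8); cv2.fillConvexPoly(m,np.round(h*16).astype(np.int32),1,shift=4); return m>0
E
cat > fit.py <<'E'
from rig import env
from h import *
import sys
tag=sys.argv[1]; qs0=eval(sys.argv[2]) if len(sys.argv)>2 else (0,.9,0)
P=[env.get_image(n) for n in("side","top")]
ms=[[r["mask"] for r in env.outline_of("lever_a",p) if r["conf"]>.4] for p in P]
bl=lambda m:cv2.GaussianBlur(m.astype(np.float32),(0,0),2)
# initial: top ray at z .073
def cost(v,full=False):
    px,py,yaw,s0=v; out=[]; 
    for p,M in zip(P,ms):
        tot=bl(np.any(M,0)); 
        S=np.zeros((480,640),bool)
        for i in(-1,0,1): S|=sil(lever(px,py,yaw,i,qs0[i+1],s0),p)
        out.append(np.sum((bl(S)-tot)**2)/np.sum(tot**2))
    return out if full else sum(out)
# coarse: middle pivot from lever centroid in the top picture
best=None
for px in np.arange(.35,.70,.02):
  for py in np.arange(-.2,.35,.02):
    for yaw in np.arange(-.4,.41,.1):
      pr=[]
      e=0
      for p,M in zip(P,ms):
        c=np.array([np.argwhere(m).mean(0)[::-1] for m in M])
        k=np.array([lever(px,py,yaw,i,qs0[i+1],.02).mean(0) for i in(-1,0,1)])
        d=np.linalg.norm(proj(k,p)[:,None]-c[None],axis=2); e+=d.min(1).sum()
      if best is None or e<best[0]: best=(e,px,py,yaw)
print(best)
x=np.array([*best[1:],.02])
for st in((.015,.015,.1,.01),(.004,.004,.03,.006)):
    sx=np.vstack([x]+[x+np.eye(4)[j]*st[j] for j in range(4)])
    r=minimize(cost,x,method="Nelder-Mead",options=dict(initial_simplex=sx,maxiter=250)); x=r.x
print("fit",x,r.fun,cost(x,True))
for n,p in zip(("side","top"),P):
    im=p["image"][...,::-1].copy()
    for i in(-1,0,1):
        h=cv2.convexHull(proj(lever(*x[:3],i,qs0[i+1],x[3]),p).astype(np.float32)).astype(int); cv2.polylines(im,[h],True,(0,255,0),1)
        c,s=np.cos(x[2]),np.sin(x[2]);R=np.array([[c,-s,0],[s,c,0],[0,0,1]])
        b=np.array([[a*.042,b*.033+i*.085,0] for a,b in((1,1),(1,-1),(-1,-1),(-1,1))])@R.T+[x[0],x[1],.073]
        cv2.polylines(im,[proj(b,p).astype(int)],True,(0,0,255),1)
    u,v=proj(np.array([[x[0],x[1],.1]]),p)[0].astype(int)
    v=min(max(v,100),380);u=min(max(u,133),500)
    cv2.imwrite(f"pics/{n}_{tag}.png",cv2.resize(im[v-100:v+100,u-133:u+133],None,fx=3,fy=3))
E
python3 fit.py f1; cd pics; python3 -c "
import cv2;a=cv2.imread('side_f1.png');b=cv2.imread('top_f1.png');c=cv2.vconcat([a,b]);cv2.imwrite('f1.png',cv2.resize(c,None,fx=.5,fy=.5))"
```

```text
(np.float64(72.53571550877467), np.float64(0.5700000000000002), np.float64(0.13999999999999985), np.float64(0.3999999999999998))
fit [ 0.55900807  0.13559065  0.39119032 -0.00738929] 0.12768904864788055 [np.float32(0.09386034), np.float32(0.03382871)]
```

View pics/f1.png

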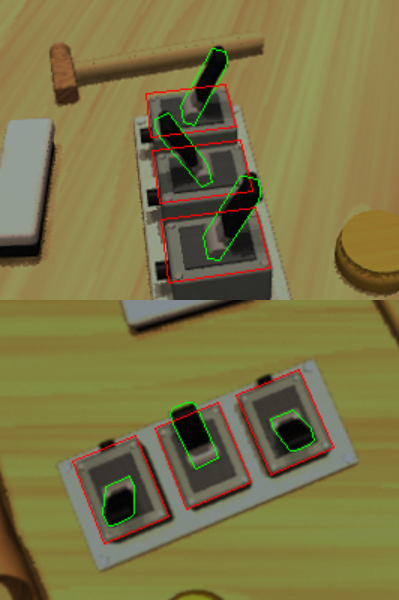

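Run:
```python
import pickle,cv2
for n,(r,c,h,w) in dict(top=(150,140,170,230),side=(215,215,220,140)).items():
    im=pickle.load(open(n+".pkl","rb"))["image"][...,::-1][r:r+h,c:c+w]
    f=3.4 if n=="top" else 2.7
    im=cv2.convertScaleAbs(im,alpha=1.5)
    cv2.imwrite(f"pics/{n}z.png",cv2.resize(im,None,fx=f,fy=f,interpolation=cv2.INTER_CUBIC))
```

```text
(no output)
```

View pics/topz.png

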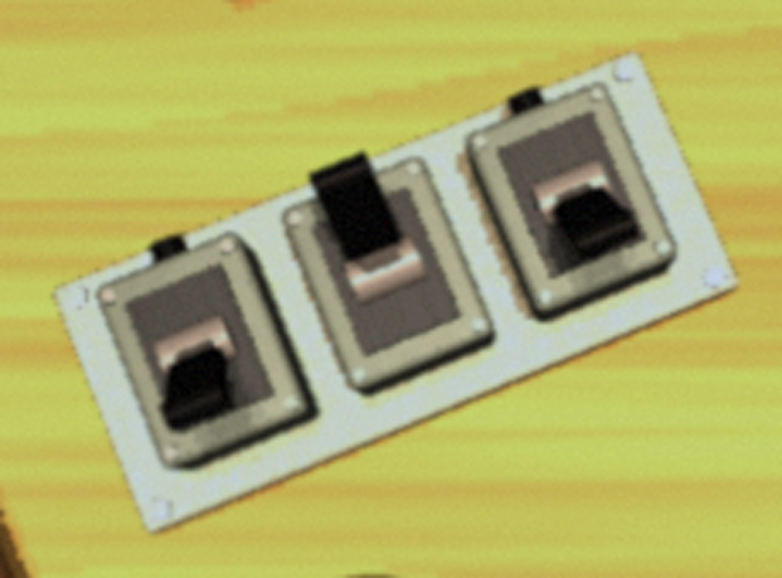

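View pics/sidez.png

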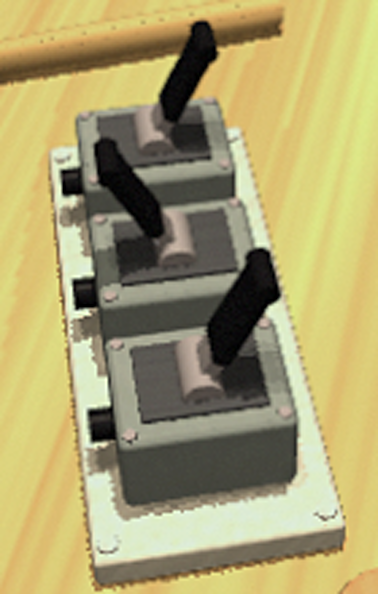

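```bash
cat > pose.py <<'E'
import pickle
from h import *
from scipy.optimize import least_squares
T=pickle.load(open("top.pkl","rb"));S=pickle.load(open("side.pkl","rb"))
# (i, sx, sy): +x away, +y left ; top order: UL(+x,+y) UR(+x,-y) LR(-x,-y) LL(-x,+y)
o=[(1,1),(1,-1),(-1,-1),(-1,1)]
top={1:[(108,295),(228,244),(292,402),(172,455)],0:[(293,217),(413,168),(480,325),(360,374)],-1:[(480,142),(598,93),(663,247),(545,298)]}
side={0:{(1,-1):(98,220),(-1,-1):(235,203),(1,1):(110,296)},1:{(1,-1):(116,344),(-1,-1):(264,322),(1,1):(128,435),(-1,1):(285,411)}}
obs=[]
for i,l in top.items():
    for k,uv in zip(o,l): obs.append((T,i,*k,uv[0]/3.4+140-.35,uv[1]/3.4+150-.35))
for i,l in side.items():
    for k,uv in l.items(): obs.append((S,i,*k,uv[0]/2.7+215-.3,uv[1]/2.7+215-.3))
def res(v,cam=None):
    px,py,yaw,a,b=v;c,s=np.cos(yaw),np.sin(yaw);r=[]
    for p,i,sx,sy,u,w in obs:
        if cam is not None and p is not cam: continue
        x=sx*a;y=sy*b+i*.085
        r+=list(proj([[px+c*x-s*y,py+s*x+c*y,.073]],p)[0]-[u,w])
    return np.array(r)
for cam in(None,T,S):
    r=least_squares(lambda v:res(v,cam),[.56,.13,.35,.036,.027]);print(r.x,np.abs(r.fun).max(),np.sqrt((r.fun**2).mean()))
E
python3 pose.py
```

```text
[0.55863047 0.13575649 0.39852027 0.03614654 0.02709884] 0.9338875704324039 0.4433676186033132
[0.55912357 0.13575671 0.39646672 0.03624558 0.02725864] 0.6182534976975376 0.29227398033636626
[0.55775389 0.13586752 0.39547434 0.03611067 0.02675214] 0.5821325729344267 0.2809762419581374
```

Both views agree on the pivot to about 1.5 mm: (0.5587, 0.1358, 0.073) with yaw 0.397. The tool's z axis already lies along the swing and its x axis along the row. I'll shut the fingers and travel high to the far side of the middle lever.

Call:
carry_out:
  plan:
    - [[-0.01,0,0.015],[0,0,0],0]
    - [[-0.023,0,0.032],[0,0,0],0]
    - [[-0.023,0,0.032],[0,0,0],0]
    - [[-0.023,0,0.032],[0,0,0],0]
    - [[-0.023,0,0.032],[0,0,0],0]
    - [[-0.023,0,0.032],[0,0,0],0]
    - [[-0.023,0,0.032],[0,0,0],0]
    - [[-0.023,0,0.032],[0,0,0],0]
  force: 40

```text
time_s: 1.5
position: [0.3677, -0.2546, 0.2315]
tool_rot: [[0.388, 0.0, 0.922], [-0.922, -0.0, 0.388], [0.0, -1.0, 0.0]]
ft_force: [-0.4, -1.3, 1.4]
grip_width: -0.0002
```

Call:
carry_out:
  plan:
    - [[-0.023,0,0.032],[0,0,0],0]
    - [[-0.023,0,0.032],[0,0,0],0]
    - [[-0.023,0,0.032],[0,0,0],0]
    - [[-0.023,0,0.032],[0,0,0],0]
    - [[-0.023,0,0.032],[0,0,0],0]
    - [[-0.023,0,0.032],[0,0,0],0]
    - [[-0.023,0,0.032],[0,0,0],0]
    - [[-0.023,0,0.032],[0,0,0],0]

```text
time_s: 2.5
position: [0.5318, 0.0142, 0.2315]
tool_rot: [[0.388, 0.0, 0.922], [-0.922, 0.0, 0.388], [-0.0, -1.0, 0.0]]
ft_force: [-0.5, 0.7, -0.1]
grip_width: -0.0007
```

Call:
carry_out:
  plan:
    - [[-0.02,0,0.027],[0,0,0],0]
    - [[-0.02,0,0.027],[0,0,0],0]
    - [[-0.02,0,0.027],[0,0,0],0]
    - [[-0.02,0,0.028],[0,0,0],0]
    - [[-0.022,0,0.028],[0,0,0],0]
    - [[0,0.03,0],[0,0,0],0]
    - [[0,0.02,0],[0,0,0],0]
    - [[0,0,0],[0,0,0],0]

```text
time_s: 3.5
position: [0.6174, 0.1599, 0.1801]
tool_rot: [[0.388, -0.003, 0.922], [-0.922, -0.0, 0.388], [-0.001, -1.0, -0.003]]
ft_force: [0.4, 0.3, 0.1]
grip_width: -0.0004
```

```bash
cat > look.py <<'E'
import sys,cv2,numpy as np
from rig import env
from h import proj
t=sys.argv[1]; o=env.observe(); p=o["position"]
d=p-np.array([.5587,.1358,.073]); ex=np.array([np.cos(.397),np.sin(.397),0]); ey=np.array([-ex[1],ex[0],0])
print("t",o["time_s"],"switch frame x %.4f y %.4f z %.4f"%(d@ex,d@ey,d[2]),o["ft_force"].round(2))
A=[]
for n,(u,v) in dict(side=(270,290),top=(245,215)).items():
    q=env.get_image(n); im=q["image"][...,::-1].copy()
    c=im[v-95:v+95,u-120:u+120]; A.append(cv2.resize(cv2.convertScaleAbs(c,alpha=1.4),None,fx=3,fy=3)[:, :])
cv2.imwrite(f"pics/look_{t}.png",cv2.resize(cv2.hconcat(A),(800,317)))
E
python3 look.py a
```

```text
t 3.5 switch frame x 0.0635 y -0.0005 z 0.1071 [0.4  0.32 0.12]
```

View pics/look_a.png

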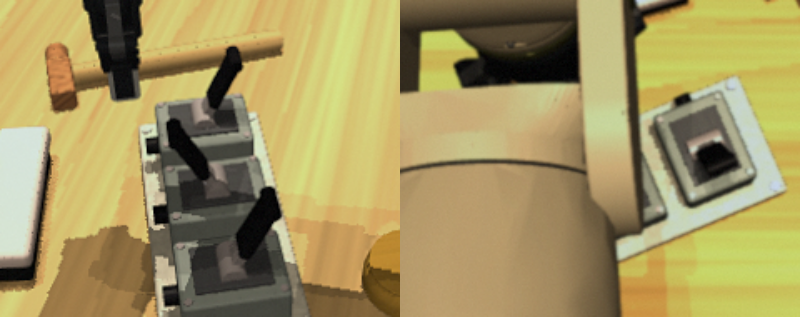

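The side view shows the shut fingertips beyond the row and above the middle lever, at about (125, 95) in the crop. All three levers are unchanged. I'll descend behind the lever next.

Call:
carry_out:
  plan:
    - [[0,0.02,0],[0,0,0],0]
    - [[0,0.022,0],[0,0,0],0]
    - [[0,0.02,0],[0,0,0],0]
    - [[0,0,0],[0,0,0],0]
    - [[0,0,0],[0,0,0],0]

```text
time_s: 4.22
position: [0.6193, 0.1592, 0.121]
tool_rot: [[0.387, 0.003, 0.922], [-0.922, 0.0, 0.387], [0.001, -1.0, 0.002]]
ft_force: [0.1, 0.1, -0.8]
grip_width: 0.0001
```

```bash
python3 look.py b
```

```text
t 4.225 switch frame x 0.0649 y -0.0018 z 0.0480 [ 0.1   0.12 -0.8 ]
```

View pics/look_b.png

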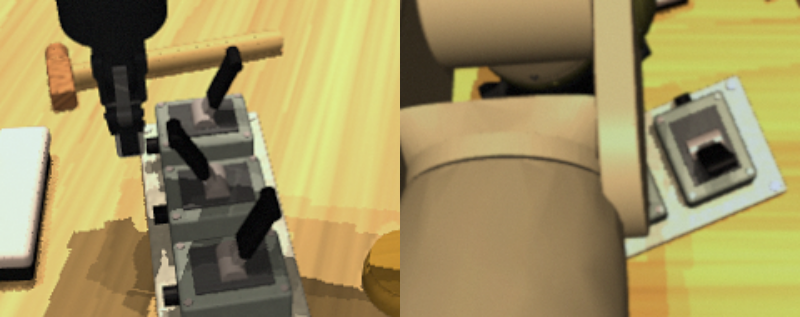

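The fingertip at about (128, 140) in the crop is just beyond the middle lever's end and level with it. Now the push toward the robot.

Call:
carry_out:
  plan:
    - [[0,0,-0.008],[0,0,0],0]
    - [[0,0,-0.008],[0,0,0],0]
    - [[0,0,-0.008],[0,0,0],0]
    - [[0,0,-0.008],[0,0,0],0]
    - [[0,0,-0.008],[0,0,0],0]
    - [[0,0,-0.008],[0,0,0],0]
    - [[0,0,-0.008],[0,0,0],0]
    - [[0,0,-0.007],[0,0,0],0]

```text
time_s: 5.32
position: [0.5597, 0.1344, 0.119]
tool_rot: [[0.387, -0.001, 0.922], [-0.922, -0.0, 0.387], [-0.0, -1.0, -0.001]]
ft_force: [0.3, 0.1, -0.6]
grip_width: 0.0001
```

```bash
python3 look.py c
```

```text
t 5.325 switch frame x 0.0004 y -0.0016 z 0.0460 [ 0.3  0.1 -0.6]
```

View pics/look_c.png

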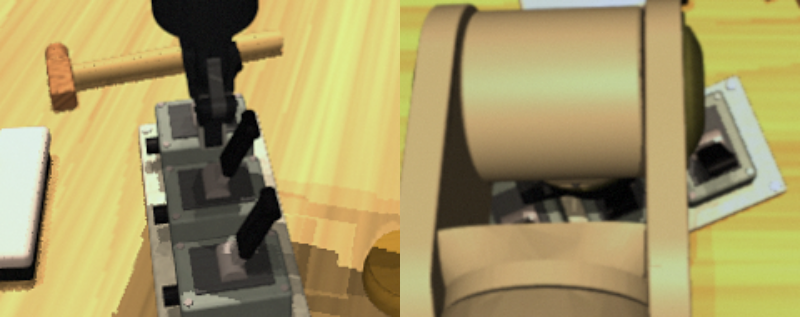

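The middle lever, at about (240, 140) in the crop, now leans the same way as the near one, and the wrist force is about zero. I'll back off away from it, then go up.

Call:
carry_out:
  plan:
    - [[0,0,0.015],[0,0,0],0]
    - [[0,0,0.02],[0,0,0],0]
    - [[0,-0.03,0.005],[0,0,0],0]
    - [[0,-0.04,0],[0,0,0],0]
    - [[0,-0.04,0],[0,0,0],0]
    - [[0.05,-0.02,0],[0,0,0],0]
    - [[0.055,0,0],[0,0,0],0]
    - [[0.055,0,0],[0,0,0],0]

```text
time_s: 6.42
position: [0.66, 0.0013, 0.2495]
tool_rot: [[0.388, 0.0, 0.922], [-0.922, -0.0, 0.388], [0.0, -1.0, 0.0]]
ft_force: [0.0, 1.1, 0.3]
grip_width: 0.0
```

Call:
carry_out:
  plan:
    - [[0.055,0,0],[0,0,0],0]
    - [[0.055,0,-0.02],[0,0,0],0]
    - [[0.055,0,-0.03],[0,0,0],0]
    - [[0.05,0,-0.03],[0,0,0],0]
    - [[0.03,0,-0.02],[0,0,0],0]
    - [[0,0,0],[0,0,0],0]
    - [[0,0,0],[0,0,0],0]

```text
time_s: 7.3
position: [0.6623, -0.2612, 0.2491]
tool_rot: [[0.388, -0.0, 0.922], [-0.922, 0.0, 0.388], [-0.001, -1.0, -0.0]]
ft_force: [0.1, 1.3, -0.3]
grip_width: -0.0002
```

```bash
python3 look.py d; python3 fit.py f2 "(0,0,0)"
```

```text
t 7.3 switch frame x -0.0579 y -0.4062 z 0.1761 [ 0.07  1.31 -0.33]
(np.float64(105.481439815764), np.float64(0.5700000000000002), np.float64(0.13999999999999985), np.float64(0.3999999999999998))
fit [5.60638445e-01 1.37453309e-01 4.00255164e-01 3.64507562e-04] 0.6566760540008545 [np.float32(0.082733914), np.float32(0.5739421)]
```

View pics/look_d.png

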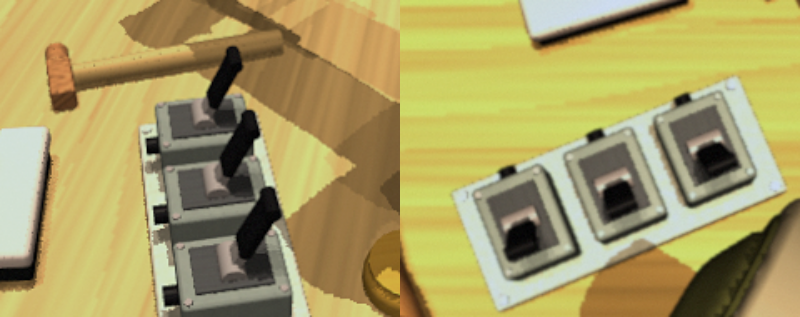

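Both views show all three levers leaning the same way, toward the robot, and the arm is clear. Handing in.

```bash
python3 -c "
from rig import env
print(env.close_job())"
```

```text
the job is handed in; nothing more can be done
None
```

The middle switch was the one left on. I pushed its lever toward the robot with the shut fingertips until it snapped across, then backed away and handed the job in, with about 7.5 s on the robot's clock.

- **Levers:** the last pictures from both cameras show all three leaning the same way, toward the robot. The two neighbours look unchanged.
- **Contact:** the arm ended about 0.4 m from the row. The wrist force read under 2 N after every move, though it is only read at the end of each move, so I did not see the peak during the push.
- **One check disagreed:** my final model fit to the lever masks was good in the side view (mismatch 0.08) but poor in the top view (0.57). I think the detector missed a lever or reported something false there, but I did not look into it. The top picture itself clearly shows all three levers off.

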